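# Load the vial mixer, shut its hood and hold the run key at half travel

## Task

Stand the tall slim capped vial in the round well of the mixer and let go of it, then swing the mixer's clear hood fully shut over it. Only then press the spring-loaded round key down to half its travel, so that its top is level with the top of the fixed metal post behind it, and keep it held there by the gripper: the program finishes while holding the key down. Do not press the key while the hood is open, and leave the jar and the glass grinder standing where they are.

Things in the scene. Friction and masses are not known exactly. Their poses are not given: they have to be found in the camera images.
- mixer: White bench mixer, fixed on the worktop, 150 (x) x 250 (y) x 55 mm high; origin under its centre, z up, front faces its -x. On its top: the round well at y = +45 mm (left half) under the hinged clear hood, and the round key at y = -75 mm (right half).
- well_mouth (a point): Centre of the mouth of the round well in the mixer's top, 55 mm above the worktop; the well is 32 mm wide and 43 mm deep, so a seated vial stands 53 mm out of it.
- vial_center (a point): Centre (half-way up) of the tall slim glass vial with a cap: 22 mm across, 96 mm tall, 60 g, standing upright on the worktop; its z axis points up its length. It grips best with the fingers closing along its own x or y axis (it grips there as 20 mm wide). The centre of the seated vial is 60 mm above the worktop.
- mixer_lid (a joint): Angle of the clear hood about its hinge, rad: 0 = shut, about 1.6 = standing upright (open), grows as it opens; end stop 1.85. The stiff hinge keeps the hood wherever it is left; moving it takes less than 3 N at its free edge, and it must be pushed all the way down.
- lid_hinge (a point): Middle of the hood's hinge line, at the rear (+x side) of the mixer, 57 mm above the worktop; the hinge line runs along the mixer's y axis, and the point's axes are the mixer's.
- lid_edge (a point): Mid-point on the outside of the roof of the clear five-sided hood (100 mm from hinge to free edge, 90 wide, 66 high, 3 thick, grip tongue 16 x 34 mm at its rim), 12 mm inside the free edge. With the hood shut it is 88 mm in front (-x) of the hinge line and 66 mm above it. z axis: outward normal of the roof, up when shut, pointing rearward when open.
- mixer_key (a joint): Downward travel of the spring-loaded key, m: 0 = released, 0.010 = half-way, 0.020 = bottomed. The spring pushes back with 3 N at the start, 8 N at half travel and 13 N at the bottom, and returns the key when it is let go.
- key_top (a point): Centre of the top face of the round key, a disc 34 mm across on a stem, 90 mm above the worktop when released; it moves straight down with the key.
- post_top (a point): Centre of the top of the fixed metal gauge post, 12 mm across, 34 mm behind (+x of) the key's centre, 80 mm above the worktop: level with the key's top at half travel.
- jar_center (a point): Centre of a plain screw-top jar, 60 mm across and 76 mm tall, standing loose on the worktop; not part of the job, to be left alone.
- grinder_center (a point): Centre of a glass tissue grinder tube in a rubber stopper, 41 mm across and 95 mm tall, standing loose on the worktop; not part of the job, to be left alone.
Things that resemble listed ones, but are neither listed nor needed, are in the scene too. Of the things that look like the part that bears vial_center, the middle-sized one is meant.

How it is judged:
On the way, in this order (a step that is already met when the one before it is completed fails the run):
1. the vial stands in the well, let go (horizontal distance between vial_center and well_mouth below 0.013 m and height (world z) of vial_center below 0.067 m and angle between vial_center's own z axis and vertical below 0.35 rad and contact force between the fingers and vial below 0.1 N), for 0.2 s.
2. the hood is fully shut over the vial (value of joint mixer_lid below 0.06 rad and height (world z) of vial_center below 0.067 m), for 0.2 s.
3. the key is held at half travel by the gripper (value of joint mixer_key between 0.006 and 0.014 m and contact force between the fingers and mixer_key above 2 N), for 1 s.
At the end, for the whole second after the job is handed in: The vial stands in the well on its floor, the hood is shut (within 0.06 rad), and the fingers are still holding the key at half travel (10 mm, within 4 mm) with more than 2 N (all of step 2 and all of step 3 and horizontal distance between vial_center and well_mouth below 0.013 m and angle between vial_center's own z axis and vertical below 0.35 rad); the arm keeps its last pose, push and grip.
It fails at once if the key was pressed while the hood was open (value of joint mixer_lid above 0.15 rad and value of joint mixer_key above 0.006 m).
It fails at once if the jar or the grinder was moved or knocked over (distance of any of jar_center, grinder_center from where it was at the start of the episode above 0.03 m).
It also fails if it takes over 66 s, if anything falls off the work surface, if the arm or the gripper's body presses on something with over 40 N, if the wrist force passes 120 N, or if a joint passes its speed limit or range.

## Robot

A 7-joint arm with a two-finger parallel gripper is mounted at the origin on a cart in front of the work surface, level with it; the furniture and walls round the work are solid. World frame = base frame: x ahead of the robot, y to its left, z up, the work surface at z = 0. Lengths are in m, angles in rad, forces in N, time in s.
With the tool pointing down it reaches from about 0.425 to 0.925 m from the base axis. Payload 6.8 kg.
Tool frame: the origin (TCP) lies between the finger pads; the fingertips stand 14 mm ahead of it and the grasp point (between the pads) lies 5 mm behind it; z points along the fingers, y is the line along which they close (so a half turn about z gives the same grasp; the last joint's range is limited). The gripper opens to 85 mm and grips with 20 to 120 N. Pads are 22 mm wide; open, the fingers measure 114 mm over their backs; the gripper's body (76 mm by 85 mm) begins 54 mm behind the grasp point. The pads swing forward as they close: fully open they stand 13 mm farther back than shut.
Start: joints at [-1.288, 0.477, 0.022, 1.555, -0.011, 1.109, -0.083], TCP at [0.257, 0.624, 0.218] pointing down, gripper open.
Joint ranges: [-2.96, 2.96], [-0.34, 2.1], [-1.41, 1.46], [0.24, 2.44], [-1.37, 4.51], [0.17, 1.92], [-2.96, 2.96]. Speed limits (rad/s): [2.39, 2.39, 3.14, 3.14, 3.14, 3.14, 3.14].

## Interface

Orientations are given as a rotation vector (axis times angle).
In Python, from bench import r, eyes, ticket gives the robot as it stands. The module is installed in compiled form; this text tells all that it offers.
- The arm moves only by the tool arm_command, never from a script. Its argument "plan" is text: rows parted by semicolons, each of 4 numbers parted by spaces: the shift along the tool's x, y, z in m, then the turn about the tool's z in degrees. In form: tx ty tz yaw; .... A call has 1 to 20 rows; each row shifts and turns the commanded pose from where the row before left it, along the tool's axes as they then stand; what a row does not reach is not made up. A row lasts 1/8 s, in which the tool goes at most 62.5 mm and 10.7 degrees, less where a joint would pass 70% of its speed; a pose out of reach is approached as far as the arm can. A call is refused whole if a number of a shift passes 0.0625 or a number of a turn 10.7, either way. A call with a gripper value outside its range is refused whole. "hand" is the closure, from -1 (fully open) to 1 (shut), set as the call begins (left out, the last holds). The fingers move at their own pace and stop on an object; "grip_force" is the grip in N (left out, the last holds). Time passes only in rows, so rows that do not move let the fingers close. It gives the time, the measured TCP pose, the force, the opening and the grip force at its end, in the units of the state.
- r.get_obs(): the state, without advancing time (a new reading comes with each control period).
- eyes.grab_frame(name): name is "scene" or "side" or "wrist"; returns (picture, depth): 480x640x3 uint8, red, green, blue; 480x640 float32, m along the optical axis (not along the pixel's ray), 0 where there is no reading.
- eyes.calibration(name): a dict with "fov_y" (degrees; the focal length in pixels is half the picture's height over the tangent of half this angle, whatever the lens; pixels are square), "cx", "cy" (the principal point, pixels), "origin" and "attitude" of the camera in the world; the wrist camera has in their place "tool_from_camera" (4x4, takes a point from camera to tool coordinates, whose origin is the TCP and whose axes are the flange's). Camera axes: x right, y up, looking along -z (the intrinsics and any distortion apply to the point x, -y, -z); pixel columns grow to the right and rows downward; lengths in m; the calibration is good to about 2 mm. A picture is of the moment at which its call begins: read the wrist's pose just before it. calibration takes no time and is no camera call.
- ticket.hand_in(): hands the job in; it is judged then, once.
The state is a dict: "clock": time; "joints": joint angles; "qvel": joint speeds; "tau": joint torques, N m; "tcp_pos": TCP position; "orientation": TCP orientation; "contact_force": force on the tool from outside, world axes, zero at the start; "moment": the same for the moment, N m; "grip_width": finger opening in m; "gripper_force": force on a finger pad.
Only numpy, scipy, OpenCV 4.12 (cv2) and the standard library are available. Lean on these libraries where they do the work, as an engineer would, in place of code of your own. Each camera call takes 0.05 s, during which the arm holds its last target. There are 200 camera calls.

## Working session

There is one attempt and no reset: what is moved stays moved. The work goes in short steps, Python scripts to look and compute and a tool call to move; the robot and the scene stay as the last step left them, time stands still between calls to the robot, and variables do not carry over. Pictures are saved under pics/ and viewed, at most 10 in all, crops included, and the job is handed in when it is done.

Besides the shell and the picture viewer there is one more tool, called after ">>>" in YAML: its name, and indented under it one key for each argument. arm_command: Moves the arm, as the interface text tells. Its arguments: {"type":"object","properties":{"plan":{"type":"string"},"hand":{"type":"number"},"grip_force":{"type":"number"}},"required":["plan"]}

```bash
mkdir -p pics; cat > h.py <<'E'
import numpy as np, cv2
from bench import r, eyes, ticket
from scipy.spatial.transform import Rotation as R
def cam(name, obs=None):
    c=eyes.calibration(name)
    f=240/np.tan(np.radians(c['fov_y'])/2)
    if 'origin' in c:
        o=np.array(c['origin']); A=np.array(c['attitude'])
        A=A if A.shape==(3,3) else R.from_rotvec(A).as_matrix()
    else:
        T=np.array(c['tool_from_camera']); Rt=R.from_rotvec(obs['orientation']).as_matrix()
        o=Rt@T[:3,3]+obs['tcp_pos']; A=Rt@T[:3,:3]
    return f,c['cx'],c['cy'],o,A
def ray(C,u,v):
    f,cx,cy,o,A=C
    return o, A@np.array([(u-cx)/f,-(v-cy)/f,-1.])
def onz(C,u,v,z):
    o,d=ray(C,u,v); return o+d*(z-o[2])/d[2]
def pt(C,D,u,v):
    o,d=ray(C,u,v); return o+d*D[int(v),int(u)]
def cloud(C,D):
    v,u=np.mgrid[:480,:640]; f,cx,cy,o,A=C
    d=np.stack([(u-cx)/f,-(v-cy)/f,-np.ones_like(u)],-1)@A.T
    return o+d*D[...,None]
E
python3 - <<'E'
from h import *
for n in ('scene','side'):
    print(eyes.calibration(n))
    p,d=eyes.grab_frame(n); cv2.imwrite(f'pics/{n}0.png',p[...,::-1]); np.savez(f'{n}0.npz',p=p,d=d)
print(eyes.calibration('wrist')); print(r.get_obs())
E
```

```text
{'fov_y': 44.701608148508946, 'cx': 321.147032059791, 'cy': 241.0438577805219, 'origin': array([-0.05819232, -0.66719575,  0.94492165]), 'attitude': array([ 0.77692977, -0.29297485, -0.68805918])}
{'fov_y': 45.00305476996291, 'cx': 322.5959859481031, 'cy': 249.28932094523876, 'origin': array([0.25465581, 1.27647082, 1.04307296]), 'attitude': array([ 0.1466696 , -1.33518159, -2.59465597])}
{'fov_y': 66.7442143497859, 'cx': 320.0251614953838, 'cy': 235.47875737967863, 'tool_from_camera': array([[-1.42923675e-03,  9.55298430e-01,  2.95639759e-01,
         7.58029445e-02],
       [ 9.99998944e-01,  1.44292079e-03,  1.71882410e-04,
        -1.71611382e-04],
       [-2.62385760e-04,  2.95639693e-01, -9.55299483e-01,
        -1.55905634e-01],
       [ 0.00000000e+00,  0.00000000e+00,  0.00000000e+00,
         1.00000000e+00]])}
{'clock': 0.1, 'joints': array([-1.28806264,  0.4777019 ,  0.02234782,  1.55633447, -0.01151036,
        1.10933303, -0.08310817]), 'qvel': array([ 2.44291775e-03, -2.77555924e-03,  1.37105620e-04, -2.68091833e-03,
       -3.71656892e-05,  6.08991785e-04,  2.45284830e-04]), 'tau': array([ 4.86031466e-03, -5.97761965e+01,  1.61400698e+00, -2.81952685e+01,
        1.28569620e-02,  5.04866344e-03,  2.34519369e-06]), 'tcp_pos': array([0.25694676, 0.62357845, 0.21664114]), 'orientation': array([-6.09975041e-01, -3.08159297e+00,  2.56857764e-03]), 'contact_force': array([ 0.43337474, -0.16077881, -1.005632  ]), 'moment': array([ 0.00953651, -0.01385724,  0.01420884]), 'gripper_force': 0.0, 'grip_width': 0.08575936206741203}
```

View pics/scene0.png

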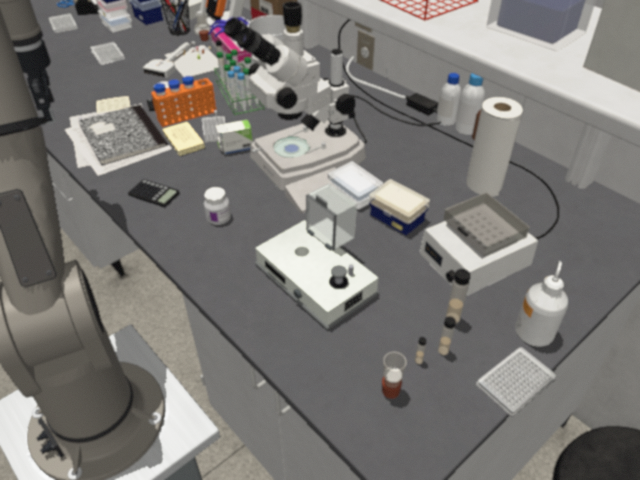

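View pics/side0.png

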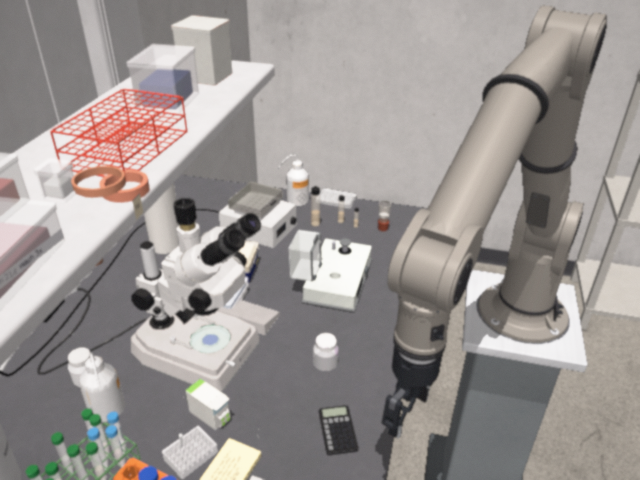

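The scene view shows the mixer around (316,268), with its well at (302,251), key at (339,272) and post at (351,268). The hood stands open at (331,215). Three capped vials stand at (458,295), (447,336) and (421,350), so the middle-sized one is probably (447,336). The jar is at (217,206) and the grinder at (393,376). Next I'll measure these.

```bash
python3 - <<'E'
from h import *
np.set_printoptions(precision=4,suppress=True)
z=np.load('scene0.npz');D=z['d'];p=z['p'];C=cam('scene');W=cloud(C,D)
print('table',W[400,330],W[300,420])
# objects in vial area by height
for name,(u0,u1,v0,v1) in dict(big=(445,475,265,325),mid=(437,458,316,360),small=(413,429,336,366),grinder=(380,410,350,400),jar=(200,235,185,228)).items():
    w=W[v0:v1,u0:u1]; m=(w[...,2]>0.01)&(w[...,2]<0.2)&(D[v0:v1,u0:u1]>0)
    q=w[m]; top=np.percentile(q[:,2],98); t=q[q[:,2]>top-.006]
    print(name,len(q),'ztop',top,'topxy',t.mean(0),'med',np.median(q,0),np.ptp(q[:,:2],axis=0))
# mixer top
m=(abs(W[...,2]-.055)<.004)&(p.min(-1)>170)
m[:220]=0;m[330:]=0;m[:,:250]=0;m[:,385:]=0
q=W[m][:,:2].astype(np.float32); rect=cv2.minAreaRect(q); print(len(q),rect, cv2.boxPoints(rect))
for n,(u,v,zz) in dict(well=(302,251,.055),key=(339,271,.09),post=(351,266,.08)).items(): print(n,onz(C,u,v,zz),pt(C,D,u,v))
a=cv2.resize(p[160:400,230:480][...,::-1],None,fx=3,fy=2.5*1.0) if 0 else cv2.resize(p[180:380,240:480][...,::-1],None,fx=3,fy=3,interpolation=2)
cv2.imwrite('pics/crop0.png',a)
E
```

```text
table [ 0.337  -0.2442 -0.0054] [ 0.6375 -0.1978  0.0022]
big 1257 ztop 0.13611881790045438 topxy [ 0.6483 -0.276   0.1345] med [ 0.6446 -0.2749  0.0758] [0.1769 0.1391]
mid 428 ztop 0.09690683153165543 topxy [ 0.5718 -0.3154  0.0948] med [ 0.5663 -0.3179  0.0604] [0.0858 0.0582]
small 191 ztop 0.06930430353368836 topxy [ 0.5186 -0.2984  0.0666] med [ 0.5149 -0.3007  0.0465] [0.0177 0.0158]
grinder 841 ztop 0.09523346574440074 topxy [ 0.4319 -0.3074  0.0931] med [ 0.4256 -0.3099  0.0674] [0.0408 0.0421]
jar 739 ztop 0.07703539136310082 topxy [0.4716 0.3102 0.0745] med [0.4644 0.296  0.0515] [0.062  0.0595]
4404 ((0.532843828201294, -0.004053287208080292), (0.242928147315979, 0.18435151875019073), 89.05509948730469) [[ 0.4387 -0.124 ]
 [ 0.623  -0.127 ]
 [ 0.627   0.1159]
 [ 0.4427  0.1189]]
well [0.5135 0.0407 0.055 ] [0.5238 0.0534 0.039 ]
key [ 0.5092 -0.0811  0.09  ] [ 0.5084 -0.082   0.0913]
post [ 0.544  -0.0804  0.08  ] [ 0.5461 -0.0783  0.0769]
```

View pics/crop0.png

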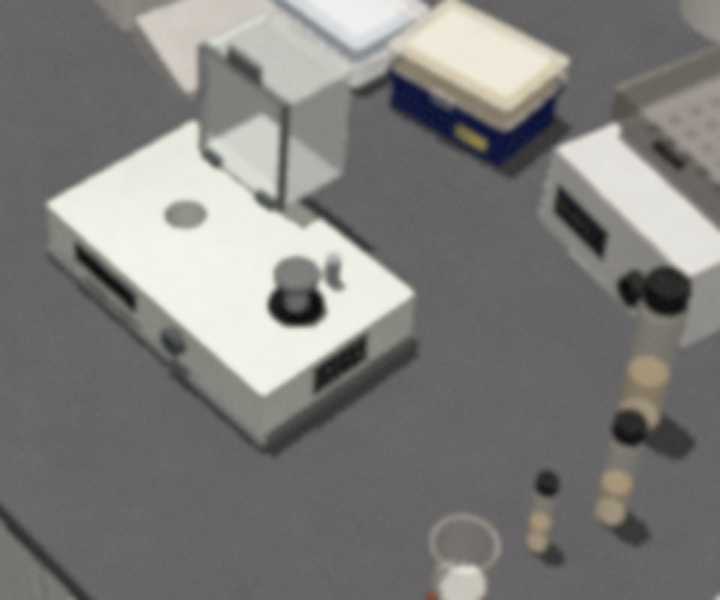

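The middle vial's top is at 97 mm, which matches its given 96 mm height, at about (0.570,-0.317). The well is at (0.513,0.041) and the key at (0.509,-0.081). They are 122 mm apart, which fits the 120 mm expected. I'll move above the vial with the tool's x along world -x.

>>> arm_command:
  plan: "0 0 -0.014 -10.7; 0 0 -0.014 -10.7; 0 0 -0.014 -1; -0.026 -0.0553 0 0; -0.026 -0.0553 0 0; -0.026 -0.0553 0 0; -0.026 -0.0553 0 0; -0.026 -0.0553 0 0; -0.026 -0.0553 0 0; -0.026 -0.0553 0 0; -0.026 -0.0553 0 0; -0.026 -0.0553 0 0; -0.01 -0.0553 0 0; -0.01 -0.0553 0 0; -0.01 -0.0553 0 0; -0.01 -0.0553 0 0; -0.01 -0.0553 0 0; -0.01 -0.0553 0 0; -0.01 -0.0553 0 0; -0.01 -0.0553 0 0"
  hand: -0.1
  grip_force: 30

```text
clock: 2.6
tcp_pos: [0.5716, -0.3174, 0.2597]
orientation: [0.005, 3.141, 0.001]
contact_force: [0.7, -0.1, 0.5]
grip_width: 0.047
gripper_force: 0.0
```

```bash
python3 - <<'E'
from h import *
np.set_printoptions(precision=4,suppress=True)
o=r.get_obs(); p,D=eyes.grab_frame('wrist'); cv2.imwrite('pics/w1.png',p[...,::-1]); np.savez('w1.npz',p=p,d=D)
C=cam('wrist',o); W=cloud(C,D)
print(o['tcp_pos'],o['orientation'],o['joints'],o['grip_width'],o['clock'],o['contact_force'])
m=(D>0)&(W[...,2]>.085)&(W[...,2]<.102)&(abs(W[...,0]-.57)<.035)&(abs(W[...,1]+.317)<.035)
q=W[m]; print(len(q),q.mean(0) if len(q) else 0,q.min(0),q.max(0)); print(cv2.minEnclosingCircle(q[:,:2].astype(np.float32)))
E
```

```text
[ 0.5716 -0.3174  0.2597] [0.0049 3.1412 0.0006] [ 0.0806  0.4339  0.4643  1.5858 -0.2064  1.1705  2.1562] 0.04700457405065323 2.6 [ 0.7282 -0.0947  0.5208]
442 [ 0.5714 -0.3138  0.0949] [ 0.5619 -0.3238  0.0853] [ 0.5826 -0.3038  0.0975]
((0.572382390499115, -0.3136056363582611), 0.010594421997666359)
```

View pics/w1.png

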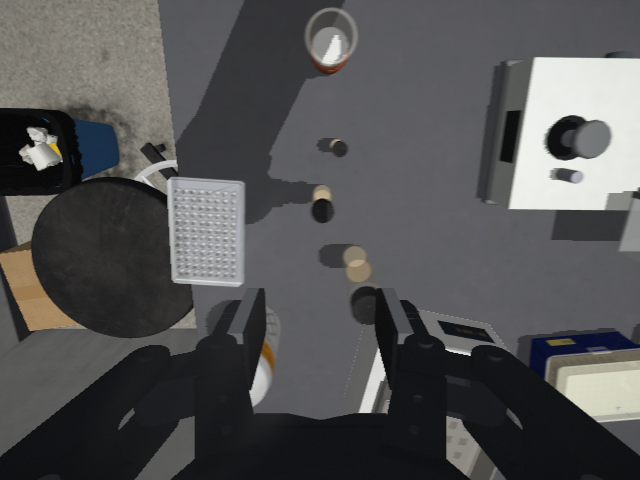

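In the wrist view the middle vial's cap is at (321,210), between the small one (338,147) and the big one (367,303). It measures as a 10.6 mm radius circle at (0.572,-0.3136), top at 97 mm. I'll descend to grip it.

>>> arm_command:
  plan: "0 0.004 0.03 0; 0 0 0.04 0; 0 0 0.04 0; 0 0 0.04 0; 0 0 0.025 0; 0 0 0.015 0; 0 0 0 0; 0 0 0 0"

```text
clock: 3.65
tcp_pos: [0.572, -0.3124, 0.0707]
orientation: [0.001, 3.14, -0.001]
contact_force: [-0.3, 0.6, 0.4]
grip_width: 0.0471
gripper_force: 0.0
```

>>> arm_command:
  plan: "0 0 0 0; 0 0 0 0; 0 0 0 0; 0 0 0 0; 0 0 0 0; 0 0 0 0"
  hand: 1
  grip_force: 30

```text
clock: 4.4
tcp_pos: [0.5721, -0.3123, 0.0706]
orientation: [-0.0, 3.14, -0.001]
contact_force: [0.5, -0.6, 4.9]
grip_width: 0.019
gripper_force: 32.3
```

>>> arm_command:
  plan: "0 0 -0.01 0; 0 0 -0.03 0; 0 0 -0.04 0; 0 0 -0.04 0; 0 0 -0.03 0; 0 0 0 0; 0 0 0 0"

```text
clock: 5.28
tcp_pos: [0.5706, -0.3114, 0.2185]
orientation: [0.0, -3.14, -0.001]
contact_force: [-0.5, 0.4, -1.5]
grip_width: 0.0189
gripper_force: 31.5
```

The vial is gripped at 19 mm. I'll move towards the mixer and stop short so the well can be seen.

>>> arm_command:
  plan: "0.02 0.03 0 0; 0.037 0.04 0 0; 0 0.05 0 0; 0 0.05 0 0; 0 0.05 0 0; 0 0.05 0 0; 0 0.01 0 0; 0 0 0 0; 0 0 0 0"

```text
clock: 6.4
tcp_pos: [0.5138, -0.0338, 0.219]
orientation: [-0.004, -3.141, 0.001]
contact_force: [0.2, -0.7, -0.7]
grip_width: 0.0193
gripper_force: 31.5
```

```bash
python3 - <<'E'
from h import *
np.set_printoptions(precision=4,suppress=True)
o=r.get_obs(); p,D=eyes.grab_frame('wrist'); cv2.imwrite('pics/w2.png',p[...,::-1]); np.savez('w2.npz',p=p,d=D)
C=cam('wrist',o); W=cloud(C,D)
print(o['tcp_pos'],o['grip_width'],o['gripper_force'])
def bb(n,m):
    q=W[m]; print(n,len(q)); 
    if len(q)>10: print(q.min(0),q.max(0),np.median(q,0),cv2.minAreaRect(q[:,:2].astype(np.float32)))
ok=D>0
bb('top',ok&(abs(W[...,2]-.055)<.004)&(p.min(-1)>150)&(abs(W[...,0]-.53)<.13)&(abs(W[...,1])<.16))
bb('welldeep',ok&(W[...,2]<.047)&(W[...,2]>.005)&(abs(W[...,0]-.513)<.025)&(abs(W[...,1]-.041)<.025))
bb('hood',ok&(W[...,2]>.07)&(W[...,2]<.2)&(W[...,0]>.54)&(abs(W[...,1]-.041)<.07))
E
```

```text
[ 0.5138 -0.0338  0.219 ] 0.01933070832502972 31.500529646873474
top 30885
[ 0.4402 -0.124   0.0511] [0.6195 0.1185 0.059 ] [0.496  0.0237 0.0546] ((0.5299997925758362, -0.003124251961708069), (0.24054843187332153, 0.17727306485176086), 89.02730560302734)
welldeep 860
[0.5011 0.0305 0.0089] [0.5283 0.0583 0.047 ] [0.519  0.0492 0.0129] ((0.5163283944129944, 0.04650041460990906), (0.02052387222647667, 0.03189101815223694), 47.59463882446289)
hood 4729
[ 0.5615 -0.0051  0.07  ] [0.6312 0.0875 0.1737] [0.57   0.0699 0.1558] ((0.5964708924293518, 0.040696751326322556), (0.09255054593086243, 0.0685049295425415), 89.06474304199219)
```

View pics/w2.png

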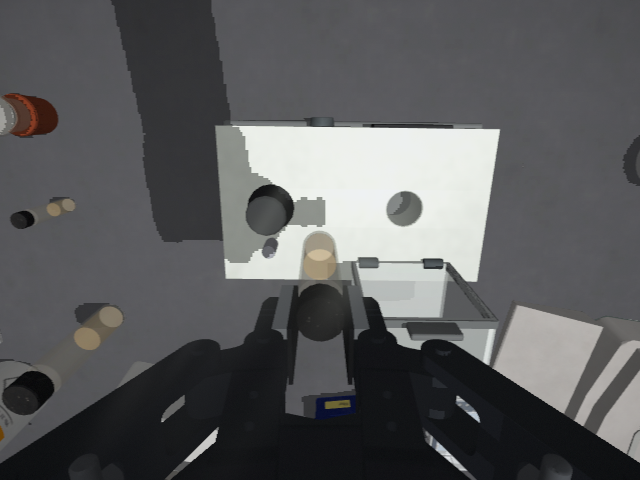

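The well mouth is at about (404,208), the key at (269,212) and the hinges around row 263. The vial hangs straight in the fingers at (320,260). I'll fit the well and key ellipses.

```bash
python3 - <<'E'
from h import *
np.set_printoptions(precision=4,suppress=True)
z=np.load('w2.npz');p=z['p'];D=z['d'];C=cam('wrist',r.get_obs())
g=cv2.cvtColor(p,cv2.COLOR_RGB2GRAY)
m=np.zeros((480,640),np.uint8); m[180:240,375:435]=(g[180:240,375:435]<205)*255
cs,_=cv2.findContours(m,0,1); c=max(cs,key=cv2.contourArea); e=cv2.fitEllipse(c); print('well',e,onz(C,*e[0],.055))
P=np.array([onz(C,*q[0],.055)[:2] for q in c],np.float32); print(cv2.minEnclosingCircle(P))
W=cloud(C,D)
for n,zz,cx,cy,rr in(('key',.09,.509,-.081,.024),('post',.08,.543,-.08,.011)):
    q=W[(D>0)&(abs(W[...,2]-zz)<.004)&(np.hypot(W[...,0]-cx,W[...,1]-cy)<rr)]
    print(n,len(q),q.mean(0),cv2.minEnclosingCircle(q[:,:2].astype(np.float32)))
# vial in hand
q=W[(D>0)&(np.hypot(W[...,0]-.514,W[...,1]+.034)<.02)&(W[...,2]<.20)&(W[...,2]>.12)]
for a,b in((.13,.16),(.16,.18),(.18,.2),(.2,.25)):
    s=q[(q[:,2]>a)&(q[:,2]<b)]; print(a,len(s), s.mean(0) if len(s) else '', (s.min(0),s.max(0)) if len(s) else '')
E
```

```text
well ((404.0359802246094, 208.27859497070312), (34.22429275512695, 36.80022048950195), 56.21718215942383) [0.5118 0.0415 0.055 ]
((0.5120505094528198, 0.04155360907316208), 0.016611171886324883)
key 1249 [ 0.5094 -0.0777  0.0893] ((0.5100888609886169, -0.07797656953334808), 0.016743097454309464)
post 148 [ 0.5437 -0.0785  0.0793] ((0.5441505908966064, -0.07852528989315033), 0.005963703151792288)
0.13 148 [ 0.5063 -0.0347  0.1547] (array([ 0.5041, -0.0451,  0.1491]), array([ 0.513 , -0.0237,  0.16  ]))
0.16 333 [ 0.5061 -0.0343  0.1705] (array([ 0.5038, -0.045 ,  0.1603]), array([ 0.5132, -0.0235,  0.1799]))
0.18 453 [ 0.5059 -0.0342  0.1905] (array([ 0.5035, -0.0449,  0.18  ]), array([ 0.5126, -0.0234,  0.2   ]))
0.2 0
```

Well at (0.512,0.0416) with a 16.6 mm radius, and key at (0.510,-0.078). They are 119.6 mm apart, as expected. The vial hangs vertically at (0.5147,-0.0343). Next I insert it.

>>> arm_command:
  plan: "0.003 0.03 0 0; 0 0.036 0 0; 0 0.01 0 0; 0 0 0 0; 0 0 0.03 0; 0 0 0.03 0; 0 0 0.02 0; 0 0 0 0; 0 0 0.01 0; 0 0 0.01 0; 0 0 0.01 0; 0 0 0 0"

```text
clock: 7.95
tcp_pos: [0.5106, 0.044, 0.1087]
orientation: [0.0, -3.14, 0.001]
contact_force: [0.4, -0.3, -0.2]
grip_width: 0.0192
gripper_force: 31.5
```

>>> arm_command:
  plan: "0 -0.0015 0.008 0; 0 0 0.008 0; 0 0 0.006 0; 0 0 0.002 0; 0 0 0 0; 0 0 0 0"

```text
clock: 8.7
tcp_pos: [0.5114, 0.0426, 0.0857]
orientation: [-0.0, 3.141, 0.0]
contact_force: [-1.0, 0.1, -0.7]
grip_width: 0.0189
gripper_force: 31.5
```

>>> arm_command:
  plan: "0 0 0.002 0; 0 0 0 0; 0 0 0 0"

```text
clock: 9.07
tcp_pos: [0.5112, 0.0426, 0.0835]
orientation: [-0.0, 3.142, 0.0]
contact_force: [-0.1, 0.3, -1.1]
grip_width: 0.0187
gripper_force: 31.5
```

>>> arm_command:
  plan: "0 0 0 0; 0 0 0 0; 0 0 0 0; 0 0 0 0; 0 0 0 0"
  hand: -0.1

```text
clock: 9.7
tcp_pos: [0.5112, 0.0426, 0.0835]
orientation: [-0.0, 3.142, 0.0]
contact_force: [-0.5, 0.5, -0.6]
grip_width: 0.0469
gripper_force: 0.0
```

>>> arm_command:
  plan: "0 0 -0.01 0; 0 0 -0.03 0; 0 0 -0.05 0; 0 0 -0.05 0; 0 0 -0.03 0; 0 0 0 0; 0 0 0 0"

```text
clock: 10.58
tcp_pos: [0.5107, 0.0425, 0.2532]
orientation: [0.0, -3.141, 0.0]
contact_force: [-0.3, 0.2, -0.4]
grip_width: 0.0469
gripper_force: 0.0
```

```bash
python3 - <<'E'
from h import *
np.set_printoptions(precision=4,suppress=True)
o=r.get_obs(); p,D=eyes.grab_frame('wrist'); cv2.imwrite('pics/w3.png',p[...,::-1])
C=cam('wrist',o); W=cloud(C,D); print(o['tcp_pos'],o['clock'])
q=W[(D>0)&(np.hypot(W[...,0]-.512,W[...,1]-.0416)<.03)&(W[...,2]>.07)&(W[...,2]<.16)]
print('vial',len(q),q.min(0),q.max(0)); t=q[q[:,2]>q[:,2].max()-.006]; print(t.mean(0),cv2.minEnclosingCircle(t[:,:2].astype(np.float32)))
z=np.load('scene0.npz'); S=cloud(cam('scene'),z['d'])
# clutter behind the hood, from the first scene view
q=S[(z['d']>0)&(S[...,0]>.635)&(S[...,0]<.75)&(abs(S[...,1]-.04)<.1)&(S[...,2]>.02)]
print('behind',len(q), q.min(0),q.max(0)) 
for a in np.arange(.635,.75,.02):
    s=q[(q[:,0]>a)&(q[:,0]<a+.02)]; print(a,len(s),s[:,2].max() if len(s) else 0, (s[:,1].min(),s[:,1].max()) if len(s) else '')
q=S[(z['d']>0)&(S[...,0]>.55)&(S[...,0]<.66)&(abs(S[...,1]-.04)<.06)&(S[...,2]>.08)]; print('hood',q.min(0),q.max(0))
E
```

```text
[0.5107 0.0425 0.2532] 10.575
vial 651 [0.5014 0.0313 0.0702] [0.5226 0.0527 0.1094]
[0.512  0.042  0.1074] ((0.5125503540039062, 0.041774049401283264), 0.01068792026489973)
behind 99 [0.7419 0.0985 0.0201] [0.7498 0.1392 0.0504]
0.635 0 0 
0.655 0 0 
0.675 0 0 
0.6950000000000001 0 0 
0.7150000000000001 0 0 
0.7350000000000001 99 0.05042834004102259 (np.float64(0.09853629423386157), np.float64(0.13924964673675388))
hood [ 0.5624 -0.0099  0.08  ] [0.6334 0.0888 0.1744]
```

View pics/w3.png

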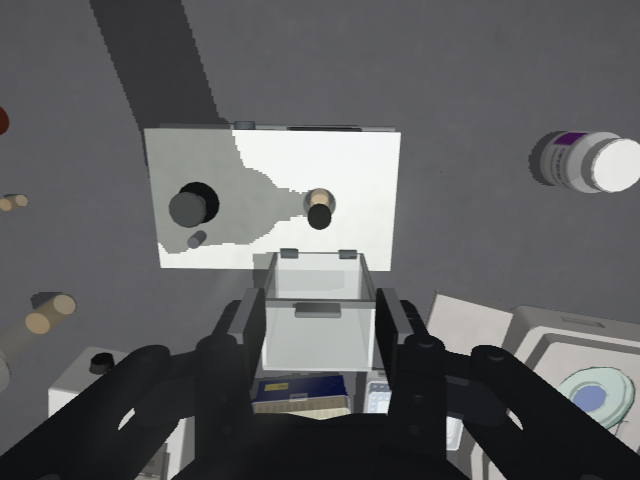

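The vial is seated upright at (0.5125,0.042) with its top at about 108 mm. The open hood is at (318,310), and the space behind it is free. I'll close the fingers, go behind the hood and push its roof forward.

>>> arm_command:
  plan: "0 0 0 0; -0.055 0 0 0; -0.055 0 0 0; -0.055 0 0 0; 0 0 0 0; 0 0 0 0; 0 0 0.03 0; 0 0 0.03 0; 0 0 0.025 0; 0 0 0.013 0; 0 0 0 0; 0 0 0 0"
  hand: 1

```text
clock: 12.12
tcp_pos: [0.6768, 0.0426, 0.1568]
orientation: [-0.0, 3.14, 0.001]
contact_force: [-0.1, 0.4, 0.1]
grip_width: -0.0
gripper_force: 0.0
```

>>> arm_command:
  plan: "0.012 0 0 0; 0.012 0 0 0; 0.013 0 0 0; 0.008 0 -0.004 0; 0.008 0 -0.005 0; 0.009 0 -0.005 0; 0.009 0 -0.003 0; 0.009 0 -0.002 0; 0.01 0 -0.002 0; 0 0 0 0"

```text
clock: 13.38
tcp_pos: [0.5855, 0.0426, 0.1766]
orientation: [0.0, -3.141, -0.0]
contact_force: [0.7, 0.6, 0.2]
grip_width: -0.0
gripper_force: 0.0
```

```bash
python3 - <<'E'
from h import *
np.set_printoptions(precision=4,suppress=True)
o=r.get_obs(); print(o['tcp_pos'],o['contact_force'],o['clock'])
p,D=eyes.grab_frame('side'); cv2.imwrite('pics/s4.png',cv2.resize(p[200:320,240:400][...,::-1],None,fx=4,fy=4,interpolation=2))
E
```

```text
[0.5855 0.0426 0.1766] [0.6562 0.6211 0.1996] 13.375
```

View pics/s4.png

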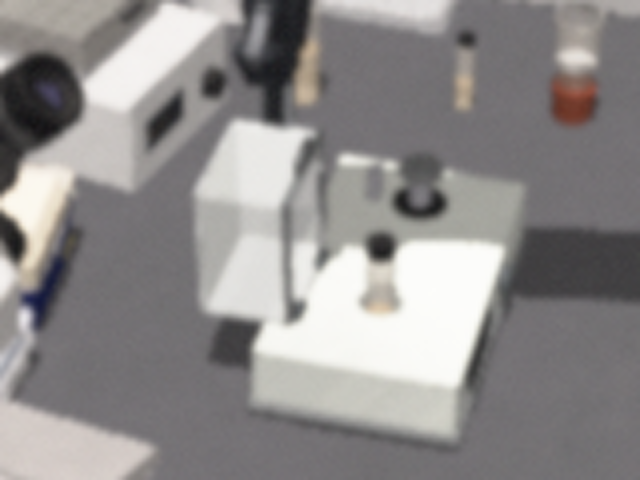

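The side view shows the hood still about upright at (255,220), with the fingertip now above its top at (272,115). The push slipped over the top. I'll measure the hood's angle and check what is under the finger.

```bash
python3 - <<'E'
from h import *
np.set_printoptions(precision=4,suppress=True)
for n in('side','scene'):
    p,D=eyes.grab_frame(n); C=cam(n); W=cloud(C,D)
    ok=(D>0)&(W[...,0]>.5)&(W[...,0]<.72)&(W[...,1]>-.03)&(W[...,1]<.11)&(W[...,2]>.1)&(W[...,2]<.3)&(np.hypot(W[...,0]-.512,W[...,1]-.042)>.02)
    q=W[ok]
    for a in np.arange(.1,.26,.01):
        s=q[(q[:,2]>=a)&(q[:,2]<a+.01)]
        if len(s): print(n,round(a,2),len(s),'x',s[:,0].min(),s[:,0].max(),'y',s[:,1].min(),s[:,1].max())
E
```

```text
side 0.1 91 x 0.5632269419226699 0.6314427742588906 y -0.006031943306127108 0.09187211625080738
side 0.11 93 x 0.563080149878147 0.6312639473722972 y -0.005906022960209478 0.09325993170439695
side 0.12 87 x 0.5634535577355522 0.6294624668415798 y -0.00411086746853595 0.0926515132696073
side 0.13 73 x 0.5645822803814227 0.6301192919767523 y -0.004048034964922564 0.09194138905476956
side 0.14 87 x 0.5649996873054611 0.6318746267247833 y -0.0013477154081289466 0.09355452464143843
side 0.15 450 x 0.5644160404784611 0.6314150243661236 y -0.005527238552594849 0.09105068497754676
side 0.16 23 x 0.5642359513170883 0.5709313600795908 y 0.016861538454021163 0.06145745121683044
side 0.17 8 x 0.5656692965631249 0.5702352132074061 y 0.03203881323746027 0.058316253921323113
side 0.18 4 x 0.5766875001833687 0.5896752696809344 y 0.03368475300191731 0.04974790726445932
side 0.19 19 x 0.5747070946201005 0.5936485951138142 y 0.04135199692275582 0.0587124439427702
side 0.2 30 x 0.5744581635848839 0.5985709024137167 y 0.03639849824259578 0.060426215609298284
side 0.21 33 x 0.5746842735908984 0.5978117788
[... 1195 characters left out ...]
 0.05621688527039104
scene 0.19 30 x 0.5754666136585163 0.593577232988632 y 0.030399774451138728 0.04946468936901949
scene 0.2 53 x 0.5753533891020304 0.5932701282749616 y 0.02618544346281848 0.057235643498467215
scene 0.21 54 x 0.5720225895483211 0.5926645767094224 y 0.02639091766666468 0.05904303384730969
scene 0.22 35 x 0.5743572442856121 0.5850013284268651 y 0.027611952763323178 0.053407887980923996
scene 0.23 65 x 0.5701572272171757 0.5971271534321223 y 0.009748985090035633 0.07429966465970872
scene 0.24 127 x 0.572511410485563 0.5995166150047034 y 0.0009120816671632781 0.08189643569320315
scene 0.25 136 x 0.5678972041091263 0.6042710285490218 y -0.006862799241238227 0.09496240730267946
```

The hood is unmoved at θ≈1.57, with its tongue at the mouth rim and its top at 157 mm. The fingertip passed over it, so I'll go back and push about 25 mm lower.

>>> arm_command:
  plan: "0 0 -0.04 0; -0.045 0 -0.01 0; -0.047 0 0 0; 0 0 0.03 0; 0 0 0.04 0; 0 0 0.022 0; 0 0 0 0; 0 0 0 0"

```text
clock: 14.52
tcp_pos: [0.6791, 0.0425, 0.1355]
orientation: [-0.0, 3.14, 0.0]
contact_force: [-0.3, 0.0, 0.2]
grip_width: -0.0001
gripper_force: 0.0
```

>>> arm_command:
  plan: "0.012 0 0 0; 0.012 0 0 0; 0.013 0 0 0; 0.004 0 -0.003 0; 0.005 0 -0.003 0; 0.005 0 -0.003 0; 0 0 0 0"

```text
clock: 15.4
tcp_pos: [0.6269, 0.0426, 0.1438]
orientation: [0.0, -3.141, -0.0]
contact_force: [0.3, -0.4, -0.0]
grip_width: -0.0001
gripper_force: 0.0
```

```bash
cat > hood.py <<'E'
from h import *
np.set_printoptions(precision=4,suppress=True)
o=r.get_obs(); print(o['tcp_pos'],o['contact_force'],o['clock'])
p,D=eyes.grab_frame('side'); C=cam('side'); W=cloud(C,D)
ok=(D>0)&(W[...,0]>.4)&(W[...,0]<.72)&(W[...,1]>.075)&(W[...,1]<.1)&(W[...,2]>.07)&(W[...,2]<.2)
q=W[ok]
for a in np.arange(.07,.2,.01):
    s=q[(q[:,2]>=a)&(q[:,2]<a+.01)]
    if len(s): print(round(a,2),len(s),'x',s[:,0].min(),s[:,0].max())
E
python3 hood.py
```

```text
[0.6269 0.0426 0.1438] [ 0.2966 -0.379  -0.019 ] 15.4
0.07 65 x 0.5617437074892633 0.6261982941003874
0.08 74 x 0.5595284320935927 0.6259907560203563
0.09 70 x 0.5581020874606988 0.6249842941603845
0.1 74 x 0.5573778168362435 0.6223800823513702
0.11 67 x 0.5553819005488159 0.6211993703387734
0.12 76 x 0.5538597254543125 0.6190464318842122
0.13 71 x 0.5521337546565224 0.6184261616668494
0.14 78 x 0.5514539525850911 0.6178678272225178
0.15 95 x 0.5507184942391812 0.6159031493289046
0.16 29 x 0.5526475374674373 0.613980069162205
```

The hood now turns, to about 82°. I'll carry on along the arc.

>>> arm_command:
  plan: "0.007 0 -0.004 0; 0.007 0 -0.004 0; 0.008 0 -0.004 0; 0.008 0 -0.003 0; 0.008 0 -0.002 0; 0.008 0 -0.001 0; 0.008 0 0 0; 0.008 0 0.001 0; 0.008 0 0.001 0; 0.008 0 0.001 0; 0 0 0 0"

```text
clock: 16.82
tcp_pos: [0.5478, 0.0424, 0.1579]
orientation: [0.0, -3.14, 0.0]
contact_force: [-0.0, -0.0, 0.1]
grip_width: -0.0
gripper_force: 0.0
```

```bash
python3 hood.py
```

```text
[0.5478 0.0424 0.1579] [-0.0211 -0.0124  0.1091] 16.825
0.07 44 x 0.5361044725946789 0.586049262843448
0.08 59 x 0.5313845558901589 0.5964299403925581
0.09 93 x 0.5218156869944987 0.6048661603329226
0.1 101 x 0.5137216950016401 0.6070038691555433
0.11 110 x 0.49813691306334035 0.6009289668453548
0.12 108 x 0.49105528837439527 0.5903719325606509
0.13 108 x 0.49253955529055704 0.5790580295395806
0.14 88 x 0.505805129016756 0.5705150832821145
0.15 55 x 0.5151170548422648 0.5579443462941149
0.16 40 x 0.5242567855517588 0.5513770674638032
0.17 5 x 0.5333002703500989 0.5382736351431381
```

The hood is at about 44°. The effective fingertip is closer to the TCP than I assumed, so I'll press down more steeply.

>>> arm_command:
  plan: "0 0 0.004 0; 0.004 0 0.004 0; 0.005 0 0.003 0; 0.005 0 0.003 0; 0.005 0 0.003 0; 0.005 0 0.003 0; 0 0 0 0"

```text
clock: 17.75
tcp_pos: [0.5244, 0.0425, 0.1381]
orientation: [0.0, -3.14, 0.0]
contact_force: [0.6, 0.8, -0.1]
grip_width: -0.0003
gripper_force: 0.0
```

```bash
python3 hood.py
```

```text
[0.5244 0.0425 0.1381] [ 0.6362  0.792  -0.108 ] 17.75
0.07 61 x 0.5151049765377971 0.5748661041414087
0.08 81 x 0.49128091745515445 0.5799457057457071
0.09 107 x 0.4734923607490259 0.5833846042855316
0.1 134 x 0.4713422829979138 0.5885744936483706
0.11 129 x 0.4763470205005035 0.5878221904661549
0.12 127 x 0.4810718854786466 0.5845598523556146
0.13 86 x 0.4860578369705032 0.5615097487787191
0.14 69 x 0.491721217239389 0.5430023177200218
0.15 31 x 0.49507496021092545 0.5200732086009481
0.19 1 x 0.5126140280294353 0.5126140280294353
```

>>> arm_command:
  plan: "0.005 0 0.004 0; 0.005 0 0.004 0; 0.005 0 0.004 0; 0.005 0 0.003 0; 0.003 0 0.003 0; 0 0 0 0"

```text
clock: 18.55
tcp_pos: [0.5018, 0.0425, 0.1202]
orientation: [0.0, -3.141, 0.0]
contact_force: [0.6, 0.9, 0.5]
grip_width: -0.0001
gripper_force: 0.0
```

```bash
python3 hood.py
```

```text
[0.5018 0.0425 0.1202] [0.5516 0.884  0.5297] 18.55
0.07 118 x 0.463097360244659 0.5652921576138417
0.08 117 x 0.4652148194575752 0.5694047057324331
0.09 108 x 0.46696337860997594 0.5683883058299384
0.1 116 x 0.46813642470194206 0.5687067544817872
0.11 119 x 0.469967812269468 0.5707255331720804
0.12 141 x 0.4711125664464849 0.5706840224995386
0.13 49 x 0.47306554123320255 0.522031561688882
0.18 10 x 0.49031482984701497 0.5110880126075461
0.19 15 x 0.48933369899928714 0.5132433045291307
```

>>> arm_command:
  plan: "0.002 0 0.003 0; 0.002 0 0.003 0; 0.002 0 0.002 0; 0 0 0 0; 0 0 0 0"

```text
clock: 19.23
tcp_pos: [0.4964, 0.0425, 0.1125]
orientation: [-0.0, 3.141, -0.0]
contact_force: [-0.0, 1.3, 0.2]
grip_width: -0.0001
gripper_force: 0.0
```

>>> arm_command:
  plan: "0 0 0.001 0; 0 0 0.001 0; 0 0 0.001 0; 0 0 0 0; 0 0 0 0"

```text
clock: 19.85
tcp_pos: [0.4964, 0.0425, 0.1095]
orientation: [-0.0, 3.141, -0.0]
contact_force: [0.0, 1.0, -0.6]
grip_width: 0.0001
gripper_force: 0.0
```

```bash
python3 hood.py
```

```text
[0.4964 0.0425 0.1095] [ 0.0253  1.0007 -0.6138] 19.85
0.07 110 x 0.46257937603133253 0.563753280366301
0.08 113 x 0.4626069354256094 0.5630763952810669
0.09 111 x 0.4627109837097504 0.563648664743251
0.1 116 x 0.46242023216945427 0.5632846501606059
0.11 135 x 0.4627282500851059 0.5638773342678496
0.12 100 x 0.46279483264263493 0.5618098929181058
0.17 11 x 0.4826904580393142 0.5057987597260573
0.18 13 x 0.4844937066869085 0.5068076649842599
0.19 18 x 0.4837166220419409 0.5090009189571371
```

>>> arm_command:
  plan: "0 0 0.001 0; 0 0 0.001 0; 0 0 0 0; 0 0 0 0"

```text
clock: 20.4
tcp_pos: [0.4965, 0.0426, 0.1091]
orientation: [0.001, 3.141, 0.002]
contact_force: [-6.9, 0.0, 18.5]
grip_width: 0.0001
gripper_force: 9.6
```

```bash
python3 - <<'E'
from h import *
np.set_printoptions(precision=4,suppress=True)
o=r.get_obs(); print(o['tcp_pos'],o['contact_force'],o['grip_width'])
p,D=eyes.grab_frame('side'); cv2.imwrite('pics/s6.png',cv2.resize(p[190:320,270:410][...,::-1],None,fx=4,fy=4,interpolation=2))
W=cloud(cam('side'),D); q=W[(D>0)&(W[...,0]>.465)&(W[...,0]<.56)&(W[...,1]>.0)&(W[...,1]<.085)&(W[...,2]>.11)&(W[...,2]<.135)]
A=np.c_[q[:,0]-.51,np.ones(len(q))]; print(len(q),np.linalg.lstsq(A,q[:,2],rcond=None)[0],np.median(q[:,2]))
E
```

```text
[0.4965 0.0426 0.1091] [-6.8947  0.0107 18.5375] 7.952645249484496e-05
586 [-0.0116  0.1213] 0.12115360081817178
```

View pics/s6.png

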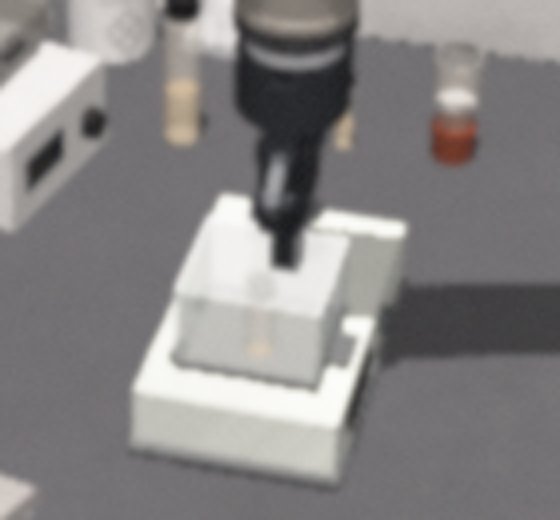

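The hood is fully shut over the vial, which is visible inside it at (260,310), and the finger presses on the roof at (285,265). I'll lift off, move above the key and approach until there is contact.

>>> arm_command:
  plan: "0 0 -0.01 0; 0 0 -0.03 0; 0 0 -0.01 0; -0.006 -0.04 0 0; -0.006 -0.05 0 0; -0.001 -0.0305 0 0; 0 0 0 0; 0 0 0 0; 0 0 0.02 0; 0 0 0.015 0; 0 0 0 0; 0 0 0 0"

```text
clock: 21.95
tcp_pos: [0.5095, -0.0776, 0.1227]
orientation: [-0.001, 3.141, 0.0]
contact_force: [0.1, -0.3, -0.4]
grip_width: -0.0003
gripper_force: 0.0
```

```bash
cat > key.py <<'E'
from h import *
np.set_printoptions(precision=4,suppress=True)
o=r.get_obs(); print(o['tcp_pos'],o['contact_force'],o['clock'])
for n in('scene','side'):
    p,D=eyes.grab_frame(n); W=cloud(cam(n),D)
    q=W[(D>0)&(np.hypot(W[...,0]-.510,W[...,1]+.078)<.018)&(W[...,2]>.062)&(W[...,2]<.2)]
    t=W[(D>0)&(np.hypot(W[...,0]-.544,W[...,1]+.0785)<.008)&(W[...,2]>.06)&(W[...,2]<.1)]
    print(n,len(q),np.histogram(q[:,2],np.arange(.06,.132,.004))[0],'post',len(t),np.percentile(t[:,2],[50,95]) if len(t) else '')
    h=W[(D>0)&(W[...,0]>.47)&(W[...,0]<.555)&(W[...,1]>.0)&(W[...,1]<.085)&(W[...,2]>.11)&(W[...,2]<.14)]
    print('hood',len(h),np.polyfit(h[:,0]-.51,h[:,2],1))
    cv2.imwrite(f'pics/key_{n}_{o["clock"]:.2f}.png',cv2.resize(p[200:330,260:400][...,::-1],None,fx=4,fy=4,interpolation=2))
E
python3 key.py
```

```text
[ 0.5095 -0.0776  0.1227] [ 0.1435 -0.2659 -0.404 ] 21.95
scene 474 [ 3 10 11  1  0 14 66 85  4  0  0  0  0  0  0  0  0] post 50 [0.0737 0.08  ]
hood 1068 [0.0005 0.1217]
side 154 [ 0  0  2  4  2  7 24 28  2  0  0  0  0  0  0  0  0] post 11 [0.078  0.0815]
hood 596 [0.004  0.1211]
```

>>> arm_command:
  plan: "0 0 0.01 0; 0 0 0.005 0; 0 0 0.003 0; 0 0 0 0; 0 0 0 0"

```text
clock: 22.68
tcp_pos: [0.5094, -0.078, 0.1046]
orientation: [-0.0, 3.141, -0.0]
contact_force: [0.5, 0.2, -0.5]
grip_width: -0.0
gripper_force: 0.0
```

>>> arm_command:
  plan: "0 0 0.01 0; 0 0 0.005 0; 0 0 0.005 0; 0 0 0 0; 0 0 0 0"

```text
clock: 23.3
tcp_pos: [0.5093, -0.078, 0.0845]
orientation: [-0.0, 3.142, -0.0]
contact_force: [0.4, -0.8, 0.7]
grip_width: -0.0002
gripper_force: 0.0
```

>>> arm_command:
  plan: "0 0 0.003 0; 0 0 0.003 0; 0 0 0 0; 0 0 0 0"

```text
clock: 23.8
tcp_pos: [0.5092, -0.078, 0.0785]
orientation: [0.0, -3.142, -0.0]
contact_force: [-0.5, 0.3, 0.6]
grip_width: -0.0001
gripper_force: 0.0
```

```bash
python3 key.py
```

```text
[ 0.5092 -0.078   0.0785] [-0.4603  0.2797  0.6181] 23.8
scene 460 [ 6 11  7  2  0  7 49 45  5 12 16 20 21 16 14 15 13] post 48 [0.0745 0.0813]
hood 978 [-0.0011  0.1217]
side 138 [ 0  1  2  3  1  7 24 15  6  6  9  8  7  7 10  5  3] post 14 [0.0748 0.0818]
hood 603 [0.0022 0.1209]
```

Still no contact at TCP z 0.0785, as the hood contact predicted (tip about 13.7 mm above the TCP). I'll step on down and watch the force.

>>> arm_command:
  plan: "0 0 0.002 0; 0 0 0.002 0; 0 0 0 0; 0 0 0 0"

```text
clock: 24.4
tcp_pos: [0.5094, -0.0779, 0.0746]
orientation: [-0.0, 3.141, 0.0]
contact_force: [-0.6, 0.1, 3.6]
grip_width: 0.0002
gripper_force: 1.8
```

>>> arm_command:
  plan: "0 0 0.002 0; 0 0 0.002 0; 0 0 0 0; 0 0 0 0"

```text
clock: 24.9
tcp_pos: [0.5094, -0.078, 0.0706]
orientation: [-0.0, 3.141, 0.0]
contact_force: [-0.6, -0.7, 6.0]
grip_width: -0.0
gripper_force: 2.8
```

>>> arm_command:
  plan: "0 0 0.002 0; 0 0 0.002 0; 0 0 0 0; 0 0 0 0"

```text
clock: 25.4
tcp_pos: [0.5094, -0.078, 0.0667]
orientation: [-0.0, 3.141, 0.0]
contact_force: [-1.7, 1.1, 6.7]
grip_width: 0.0001
gripper_force: 3.8
```

```bash
python3 key.py
```

```text
[ 0.5094 -0.078   0.0667] [-1.6649  1.0554  6.7144] 25.4
scene 425 [ 2  0  1 20 56 19  6 20 17 18 20 19 15 10 11 10 24] post 41 [0.0707 0.0797]
hood 981 [-0.0003  0.1218]
side 120 [ 0  0  1 12 15  9  4  8 12  5 10  9  8  3  0  2  2] post 12 [0.0754 0.0786]
hood 592 [-0.0036  0.1211]
```

The pad forces read 3.6, 5.6 and 7.6 N, which puts the travel at about 9.2 mm. The camera shows about the same. One small step more, then hold.

>>> arm_command:
  plan: "0 0 0.0008 0; 0 0 0 0; 0 0 0 0; 0 0 0 0; 0 0 0 0; 0 0 0 0; 0 0 0 0; 0 0 0 0; 0 0 0 0; 0 0 0 0; 0 0 0 0; 0 0 0 0"

```text
clock: 27.0
tcp_pos: [0.5094, -0.0779, 0.066]
orientation: [-0.0, 3.141, 0.0]
contact_force: [-1.6, 0.2, 7.5]
grip_width: -0.0
gripper_force: 3.9
```

```bash
python3 - <<'E'
from h import *
o=r.get_obs(); print(o['tcp_pos'],o['contact_force'],o['gripper_force'])
if .064<o['tcp_pos'][2]<.068 and 3<o['gripper_force']<5: print(ticket.hand_in())
E
```

```text
[ 0.50944182 -0.07793741  0.06597475] [-1.60078207  0.21915854  7.48689279] 3.938378705724972
the job is handed in; nothing more can be done
None
```

I handed the job in at about 27 s with the vial seated in the well, the hood shut over it, and the gripper holding the key at about 10 mm of travel with 7.5–8 N; the verdict wasn't shown.

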